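Lay a coffee tray and put the drip filter together on its cup

ROBOT

A 6-joint arm with a two-finger parallel gripper is mounted at the origin on a cart in front of the work surface, level with it; the furniture and walls round the work are solid. World frame = base frame: x ahead of the robot, y to its left, z up, the work surface at z = 0. Lengths are in m, angles in rad, forces in N, time in s.
With the tool pointing down it reaches from about 0.35 to 0.875 m from the base axis. Payload 4.2 kg.
Tool frame: the origin (TCP) lies midway between the tips of the shut fingers; the grasp point (between the pads) lies 19 mm behind it; z points along the fingers, y is the line along which they close (so a half turn about z gives the same grasp; the last joint's range is limited). The gripper opens to 85 mm and grips with 20 to 120 N. Pads are 22 mm wide; open, the fingers measure 114 mm over their backs; the gripper's body (76 mm by 85 mm) begins 54 mm behind the grasp point. The pads swing forward as they close: fully open they stand 13 mm farther back than shut.
Start: joints at [-0.848, 0.385, 0.008, 0, -1.194, -0.259], TCP at [0.28, -0.559, 0.231] pointing down, gripper open.
Joint ranges: [-3.14, 3.14], [-1.21, 2.06], [-1.07, 1.41], [-3.16, 2.05], [-2.99, -0.16], [-3.1, 3.1]. Speed limits (rad/s): [2.79, 2.79, 3.14, 3.14, 3.14, 3.14].

INTERFACE

Orientations are given as a unit quaternion [w, x, y, z].
In Python, from plant import r, fingers, kinematics, capture, calibration, job gives the robot as it stands. The module is installed in compiled form; this text tells all that it offers. Calls block until the motion is done:
- r.move_pose(position, orientation): joint-space move of the TCP to a pose.
- r.servo_line(position, vel=0.15, orientation=None, guard=None): straight line of the TCP; orientation=None keeps the orientation; vel is the mean speed in m/s. With guard (N) it stops when the force on the tool has changed by that much, and returns True; else False.
- r.set_joints(angles): joint-space move.
- fingers.let_go() and fingers.close_gripper(strength=None): open the fingers fully, or close them until they stop; strength is the grip in N (None keeps the last).
- r.wait(seconds).
- kinematics.solve_ik(position, orientation): joint angles nearest the present ones, or None.
- r.get_state(): the state.
- capture(name): name is "scene" or "top" or "wrist"; returns the picture (420x560x3 uint8, red, green, blue); there is no depth.
- calibration(name): a dict with "camera_matrix" (3x3 intrinsics, pixels), "k1" (the pictures are not rectified: a ray, as slopes to the right and down, at radius r is drawn at 1 + k1 r^2 times it, then the intrinsics apply), "cam_to_world" (4x4, takes a point from camera to world coordinates). Camera axes: x right, y down, z forward; pixel columns grow to the right and rows downward; lengths in m; the calibration is good to about 2 mm. A picture is of the moment at which its call begins: read the wrist's pose just before it. calibration takes no time and is no camera call; for the wrist camera it gives the pose at the moment of the call.
A pose or a line that the arm cannot do raises r.PlanningError and nothing moves.
- job.hand_in(): hands the job in; it is judged then, once.
The state is a dict: "t": time; "qpos": joint angles; "joint_vel": joint speeds; "joint_efforts": joint torques, N m; "ee_pos": TCP position; "tcp_rot": TCP orientation; "ft_force": force on the tool from outside, world axes, zero at the start; "ft_torque": the same for the moment, N m; "grip_width": finger opening in m; "finger_force": force on a finger pad.
Only numpy, scipy, OpenCV 4.12 (cv2) and the standard library are available. Lean on these libraries where they do the work, as an engineer would, in place of code of your own. Each camera call takes 0.05 s, during which the arm holds its last target. There are 200 camera calls.

TASK

Lay the coffee tray: stand the blue cup on the cork mat printed with a ring, centred in the ring, then build the steel drip filter on it from the bottom up - the filter seated level on the cup, then the press with its black grip down inside the filter, then the lid on top, fully home. Also lay the brass spoon, before or after, on its outline on the other cork mat, bowl on bowl and handle along handle. Leave the tin and the wooden egg cup where they stand, and never let the cup tip over.

Things in the scene. Friction and masses are not known exactly. Their poses are not given: they have to be found in the camera images.
- cup: Handleless blue ceramic cup, open at the top, loose, about 0.18 kg. 72 mm high; outside diameter 48 mm at the foot, 57 mm at 22 mm height, 61 mm at 50 mm, 62 mm at the rim; the mouth is 54 mm across inside. Origin at the centre of its underside, z up.
- filter: Steel drip filter, loose, 0.11 kg: spigot below (47 mm diameter, 6 mm deep), flange (76 mm diameter, 6 to 9 mm height), above it an open chamber (58 mm outside, 53 mm inside, rim at 46.5 mm height, floor with holes at 10.5 mm). On the cup the spigot enters the mouth (3.5 mm play) and the flange rests on the rim, its origin 66 mm above the cup's. Origin: centre of the spigot's underside, z up.
- press: Steel press, loose, 0.05 kg: a perforated disc (48 mm diameter, 4 mm thick) with an upright black grip in its middle, 10 mm thick along the press's y, 20 mm wide along its x, from 16 to 50 mm height. It drops into the filter's chamber (2.5 mm play) onto its floor; the grip then stands 14 mm out of the chamber. Origin: centre of the disc's underside, z up.
- lid: Steel lid, loose, 0.07 kg, a round stepped hat: rim 71 mm diameter, roof at 30 mm height, pale wooden knob 13 to 17 mm diameter from 30 to 50 mm height. Below, a skirt (64 mm inside, 8 mm deep) goes over the filter's chamber (3 mm play), a ledge rests on its rim, the hollow above takes the press's grip. Home, its origin is 38.5 mm above the filter's. Origin: centre of its lower edge, z up.
- spoon: Brass coffee spoon lying on its back, loose, 0.05 kg, 116 mm long. Origin under the centre of the round bowl (31 mm across, 9 mm high); the handle runs along the spoon's -x to x = -101 mm, 10 mm wide, 5 mm thick, its top at 12 mm height where highest (x = -45 mm), sloping down to the end. Balances at about x = -28 mm.
- tray: Dark wooden serving tray, fixed, 170 mm (its x) by 250 mm (its y); floor 5 mm above the worktop, long sides 13 mm high, ends (y = +125, -125 mm) 26 mm high. Two cork mats lie on it, 58 mm to either side of the middle along its y; which lies on which side varies. Origin at the centre of its underside.
- ring_mat: Round cork mat, fixed on the tray, 92 mm diameter, 3 mm thick, printed with a black ring of 56 mm diameter: the place of the cup. Origin at the centre of its underside, which is 5 mm above the worktop.
- spoon_mat: Rectangular cork mat, fixed on the tray, 142 mm (its x) by 60 mm (its y), 3 mm thick, printed with the spoon's outline along its x: bowl centred at x = +42 mm (the end away from the robot), handle ending at x = -60 mm. Origin at the centre of its underside, 5 mm above the worktop.
- tin: Small round food tin with a green and white paper label, 75 mm diameter, 58 mm high, loose: a bystander to be left alone. Origin at the centre of its underside.
- egg_cup: Turned wooden egg cup, 47 mm diameter, 56 mm high, loose: a bystander to be left alone. Origin at the centre of its underside.
Mind the look-alikes: they are no part of the job. What is shaped like the filter but orange is not meant.

How it is judged:
On the way, in this order (a step that is already met when the one before it is completed fails the run):
1. the cup stands on the ring mat (horizontal distance between cup and ring_mat below 0.012 m and z of cup in the frame of ring_mat between 0 and 0.007 m and angle between cup's own z axis and vertical below 0.08 rad), for 0.2 s.
2. the filter sits on the cup (all of step 1 and horizontal distance between filter and cup below 0.006 m and z of filter in the frame of cup between 0.063 and 0.07 m and angle between filter's own z axis and vertical below 0.08 rad), for 0.2 s.
3. the press lies inside the filter (all of step 2 and horizontal distance between press and filter below 0.006 m and z of press in the frame of filter between 0.007 and 0.0145 m and angle between press's own z axis and vertical below 0.1 rad), for 0.2 s.
4. the lid is home on the filter (all of step 3 and horizontal distance between lid and filter below 0.006 m and z of lid in the frame of filter between 0.0345 and 0.0425 m and angle between lid's own z axis and vertical below 0.08 rad), for 0.2 s.
At the end, for the whole second after the job is handed in: Cup upright within 12 mm of the ring's centre; filter seated on the cup, press flat inside it, lid home, each level and within 6 mm of the axis; spoon on its outline within 12 mm across, 15 mm along, about 15 degrees, bowl on bowl; all released and at rest, tin and egg cup not moved (all of step 4 and x of spoon in the frame of spoon_mat between 0.027 and 0.057 m and y of spoon in the frame of spoon_mat between -0.012 and 0.012 m and z of spoon in the frame of spoon_mat between 0 and 0.008 m and x of spoon_mat in the frame of spoon between -0.057 and -0.027 m and y of spoon_mat in the frame of spoon between -0.012 and 0.012 m and linear speed of each of cup, filter, press, lid, spoon below 0.02 m/s); the robot touches nothing.
It fails at once if the cup tips over (angle between cup's own z axis and vertical above 0.7 rad).
It fails at once if the tin is moved (distance of tin from where it was at the start of the episode above 0.03 m).
It fails at once if the egg cup is moved (distance of egg_cup from where it was at the start of the episode above 0.03 m).
It also fails if it takes over 131 s, if anything falls off the work surface, if the arm or the gripper's body presses on something with over 40 N, if the wrist force passes 120 N, or if a joint passes its speed limit or range.

## Working session

There is one attempt and no reset: what is moved stays moved. The work goes in short steps, each a Python script; the robot and the scene stay as the last script left them, time stands still between calls to the robot, and variables do not carry over. Pictures are saved under pics/ and viewed, at most 14 in all, crops included, and the job is handed in when it is done.

```bash
mkdir -p pics; python3 - <<'E'
from plant import r, fingers, kinematics, capture, calibration, job
import cv2
for n in ("scene","top"):
    im=capture(n); cv2.imwrite(f"pics/{n}0.png",cv2.resize(im[:,:,::-1],(800,600),interpolation=cv2.INTER_CUBIC)); cv2.imwrite(f"pics/{n}_raw.png",im[:,:,::-1])
    c=calibration(n); print(n,c)
print(r.get_state())
E
```

```text
scene {'camera_matrix': array([[447.11321407,   0.        , 281.92385381],
       [  0.        , 447.11321407, 214.58502936],
       [  0.        ,   0.        ,   1.        ]]), 'k1': -0.011560132601111108, 'cam_to_world': array([[ 0.85565978, -0.30886158,  0.41527203,  0.02488566],
       [-0.51747523, -0.49801685,  0.69584381, -0.878714  ],
       [-0.00810695, -0.81029855, -0.58596121,  0.76190765],
       [ 0.        ,  0.        ,  0.        ,  1.        ]])}
top {'camera_matrix': array([[420.90912758,   0.        , 288.69486157],
       [  0.        , 420.90912758, 208.76057105],
       [  0.        ,   0.        ,   1.        ]]), 'k1': -0.036268211517765776, 'cam_to_world': array([[-0.00141623, -0.99234291,  0.1235052 ,  0.39193662],
       [-0.99948671, -0.0025481 , -0.0319346 ,  0.01729652],
       [ 0.03200478, -0.12348704, -0.99182995,  1.15699969],
       [ 0.        ,  0.        ,  0.        ,  1.        ]])}
{'t': 0.1, 'qpos': array([-8.48377627e-01,  3.85537346e-01,  6.75459250e-03, -4.37260886e-04,
       -1.19398900e+00, -2.58592248e-01]), 'joint_vel': array([ 1.14755359e-03, -1.52635304e-03,  2.56527939e-03,  9.55026930e-05,
       -1.82733563e-03,  1.14522391e-03]), 'joint_efforts': array([-4.38848647e-04, -3.93320417e+01,  1.88930404e+01,  4.19798568e+00,
       -2.62975249e-03,  6.05823061e-06]), 'ee_pos': array([ 0.2793889 , -0.55849711,  0.23029271]), 'tcp_rot': array([-2.86031354e-04, -2.29761344e-01,  9.73246479e-01,  9.66985156e-04]), 'ft_force': array([-0.65295437, -0.39471108, -0.64200258]), 'ft_torque': array([-0.00246202,  0.01798388,  0.05275827]), 'finger_force': 0.0, 'grip_width': 0.08526143374055657}
```

View pics/top0.png

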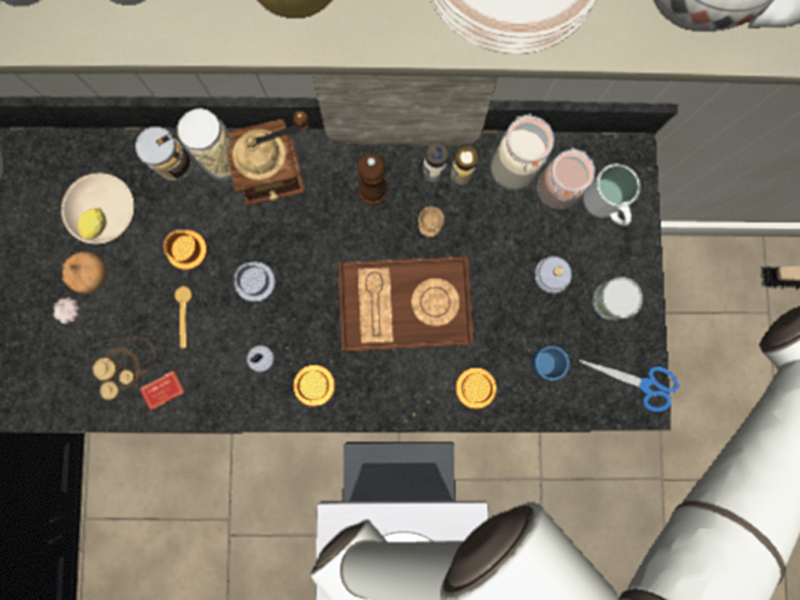

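View pics/scene0.png

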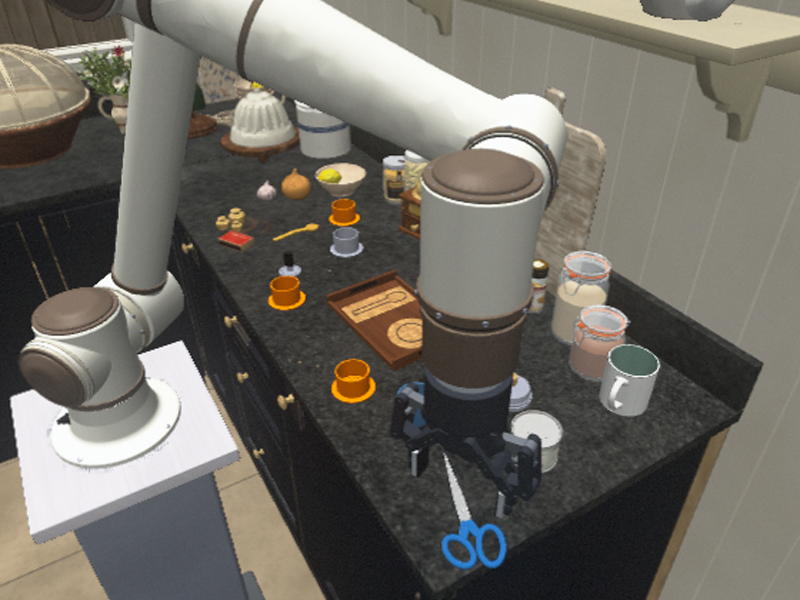

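Top view (800x600 pixels): cup (552,363), tin (618,299), lid with knob (554,273), egg cup (430,220), ring mat (436,301), spoon mat (376,305), press (260,358), brass spoon (183,315). The filter-shaped things are at (254,281) steel, and (185,249), (313,385), (476,387) orange. The steel-grey one at (254,281) fits. I'll confirm it in wrist close-ups.

```bash
cat > h.py <<'E'
import numpy as np, cv2
from scipy.optimize import least_squares
from plant import r, fingers, kinematics, capture, calibration, job
def ray(c,px):
    K=c["camera_matrix"]; d=(np.array(px,float)-K[:2,2])/K[0,0]
    u=d.copy()
    for _ in range(10): u=d/(1+c["k1"]*(u@u))
    T=c["cam_to_world"]; v=T[:3,:3]@np.array([u[0],u[1],1]); return T[:3,3],v/np.linalg.norm(v)
def onz(c,px,z):
    o,v=ray(c,px); return o+v*(z-o[2])/v[2]
def tri(obs):
    A=np.zeros((3,3));b=np.zeros(3)
    for c,p in obs:
        o,v=ray(c,p); P=np.eye(3)-np.outer(v,v); A+=P;b+=P@o
    x=np.linalg.solve(A,b)
    return x,[round(1000*float(np.linalg.norm(np.cross(x-ray(c,p)[0],ray(c,p)[1]))),1) for c,p in obs]
def proj(c,X):
    T=c["cam_to_world"]; p=T[:3,:3].T@(np.array(X)-T[:3,3]); u=p[:2]/p[2]; u=u*(1+c["k1"]*(u@u))
    return u*c["camera_matrix"][0,0]+c["camera_matrix"][:2,2]
def down(a):  # tool z down, tool y (closing line) at world angle a
    # R columns: x=(s,-c,0)*?, y=(cos a,sin a,0), z=(0,0,-1); x=y×z
    y=np.array([np.cos(a),np.sin(a),0]);z=np.array([0,0,-1.]);x=np.cross(y,z)
    from scipy.spatial.transform import Rotation
    q=Rotation.from_matrix(np.c_[x,y,z]).as_quat(); return np.r_[q[3],q[:3]]
def st():
    s=r.get_state(); return round(s["t"],1),s["ee_pos"].round(4),round(s["grip_width"],4),s["ft_force"].round(1),round(s["finger_force"],1)
E
python3 - <<'E'
from h import *
c=calibration("top"); s=.7
for n,p,z in [("cup",(552,357),.072),("lid",(558,270),.05),("tin",(620,293),.058),("egg",(431,214),.056),("ring",(436,301),.008),("spoonmat",(376,305),.008),("filter",(253,278),.04),("press",(265,352),.05),("spoonbowl",(183,294),.005),("spoonend",(183,346),.003),("or1",(313,383),.03),("or2",(476,385),.03),("or3",(183,246),.03)]:
    print(n,onz(c,np.array(p)*s,z).round(3))
w=calibration("wrist"); print(w); print(r.get_state()["ee_pos"])
for a in (0,np.pi/2,-np.pi/2,np.pi): print(a,kinematics.solve_ik([.45,-.25,.35],down(a)),kinematics.solve_ik([.5,.3,.35],down(a)))
E
```

```text
cup [ 0.42  -0.271  0.072]
lid [ 0.584 -0.293  0.05 ]
tin [ 0.54  -0.407  0.058]
egg [ 0.689 -0.053  0.056]
ring [ 0.53  -0.065  0.008]
spoonmat [0.522 0.05  0.008]
filter [0.568 0.279 0.04 ]
press [0.43  0.251 0.05 ]
spoonbowl [0.542 0.421 0.005]
spoonend [0.443 0.417 0.003]
or1 [0.374 0.165 0.03 ]
or2 [ 0.37  -0.137  0.03 ]
or3 [0.631 0.416 0.03 ]
{'camera_matrix': array([[316.72417262,   0.        , 282.04292999],
       [  0.        , 316.72417262, 211.132491  ],
       [  0.        ,   0.        ,   1.        ]]), 'k1': -0.05713389183815674, 'cam_to_world': array([[-0.44728854,  0.85805274,  0.25234591,  0.21521218],
       [ 0.89438726,  0.42845426,  0.12844599, -0.59049999],
       [ 0.00209476,  0.28314739, -0.95907412,  0.37268502],
       [ 0.        ,  0.        ,  0.        ,  1.        ]])}
[ 0.2793889  -0.55849711  0.23029271]
0 [-0.19146056  0.13120604 -0.04260421  0.         -1.39698608 -2.95013209] [ 0.81802617  0.25623452  0.11504357  0.         -1.42960538  2.32356648]
1.5707963267948966 [-0.19146056  0.13120604 -0.04260421  0.         -1.39698608 -1.37933576] [ 0.81802617  0.25623452  0.11504357  0.         -1.42960538 -2.3888225 ]
-1.5707963267948966 [-0.19146056  0.13120604 -0.04260421  0.         -1.39698608  1.76225689] [ 0.81802617  0.25623452  0.11504357  0.         -1.42960538  0.75277015]
3.141592653589793 [-0.19146056  0.13120604 -0.04260421  0.         -1.39698608  0.19146056] [ 0.81802617  0.25623452  0.11504357  0.         -1.42960538 -0.81802617]
```

```bash
python3 - <<'E'
from h import *
import pickle
q=down(np.pi); V={}
for i,p in enumerate([(.44,-.28,.24),(.54,-.28,.24),(.48,.02,.24),(.46,.27,.24),(.54,.36,.24)]):
    r.move_pose(p,q); r.wait(.2); c=calibration("wrist"); im=capture("wrist")[:,:,::-1]
    V[i]=(c,im); cv2.imwrite(f"pics/v{i}.png",cv2.resize(im,(800,600),interpolation=cv2.INTER_CUBIC))
pickle.dump(V,open("V.pkl","wb")); print(st())
E
```

```text
(5.8, array([0.5397, 0.3593, 0.2409]), 0.0854, array([-0.1, -0.8, -0. ]), 0.0)
```

View pics/v0.png

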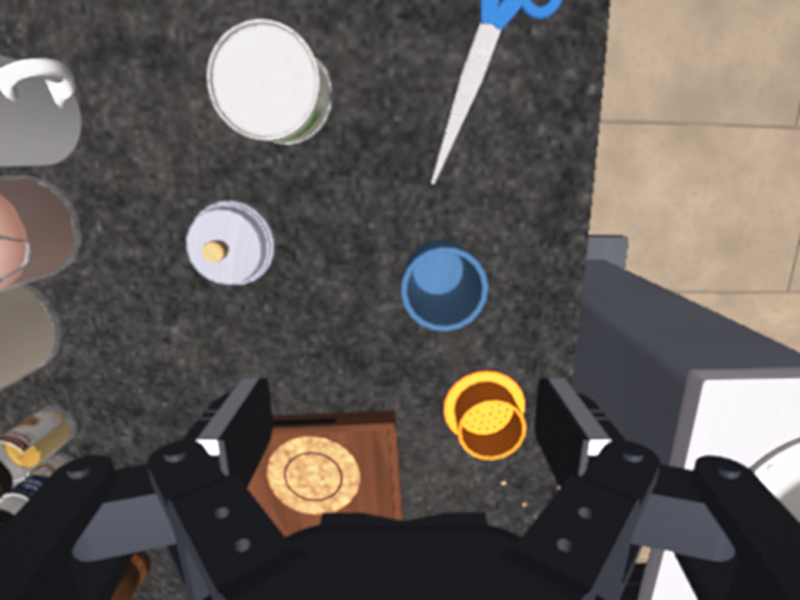

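View pics/v1.png

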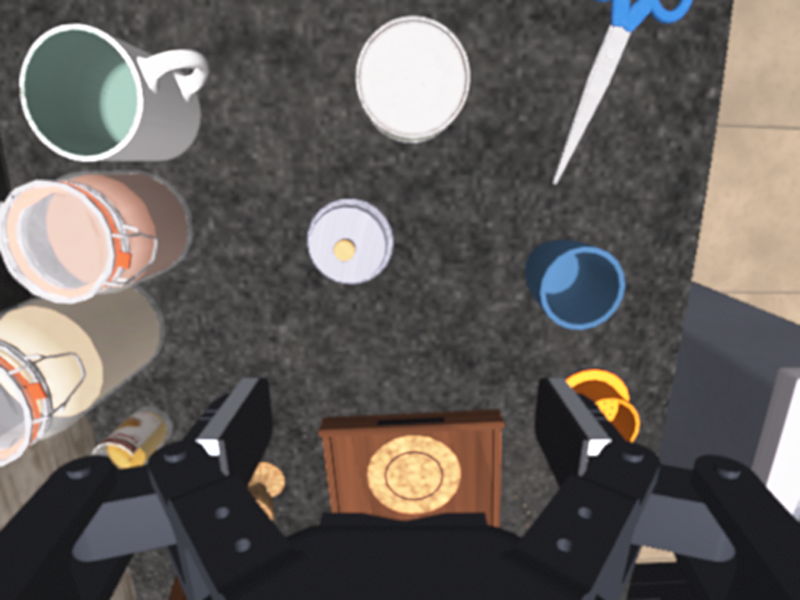

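View pics/v2.png

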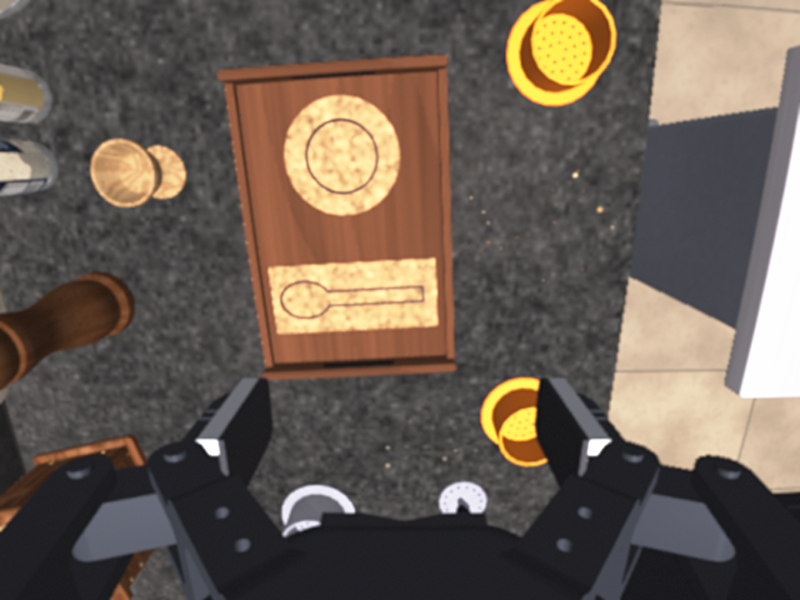

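View pics/v3.png

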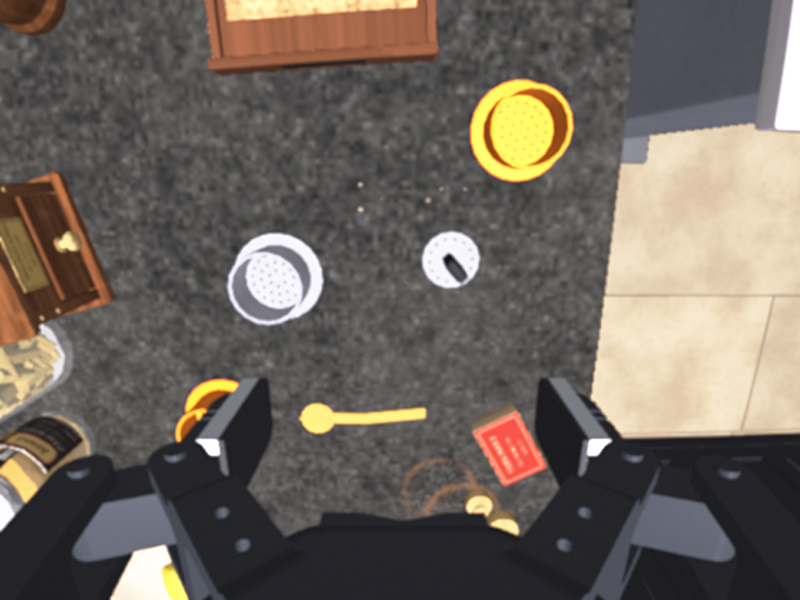

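View pics/v4.png

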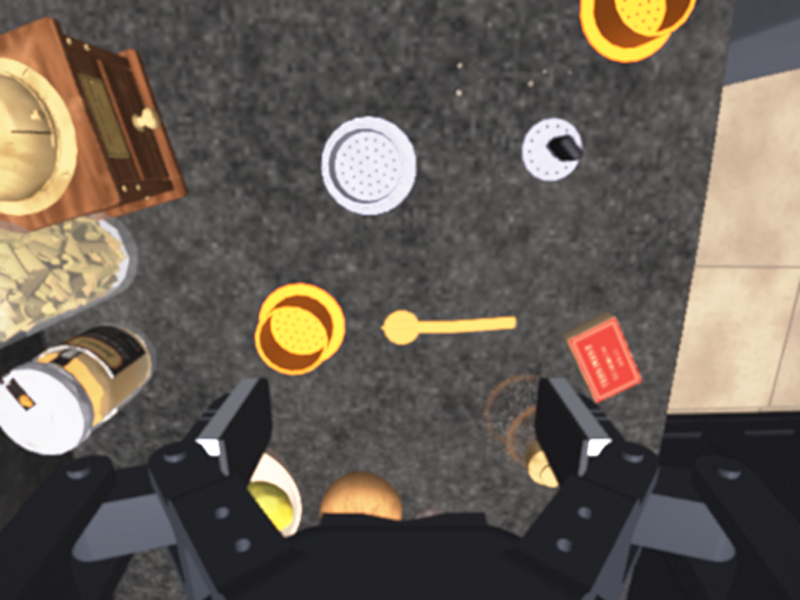

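V0/V1: cup rim centre at (445,288)/(582,288), lid knob at (213,251)/(344,250). V2: ring (342,156), spoon outline bowl (303,299), handle end (424,294). V3/V4: steel filter (265,286)/(368,165), press (451,260)/(551,150), spoon bowl (318,418)/(402,328). 

Filter candidates in V3: grey steel at (275,280), orange at (521,130) and (213,405). The grey one is steel and fits. An enlarged crop will confirm it and show the press grip's direction.

```bash
python3 - <<'E'
from h import *
import pickle
V=pickle.load(open("V.pkl","rb")); k=.7
def T(n,*o):
    x,e=tri([(V[i][0],np.array(p)*k) for i,p in o]); print(n,x.round(4),e)
T("cup rim",(0,(445,288)),(1,(582.5,287.5)))
T("knob",(0,(213,251)),(1,(344,250)))
T("ring",(0,(314,476)),(1,(414,475)),(2,(342,156)))
T("filt rim",(3,(265.5,286)),(4,(368,165)))
T("press disc",(3,(451,260)),(4,(551,150)))
T("bowl",(3,(318,418)),(4,(402,328)))
T("hend",(3,(426,413)),(4,(516,323)))
for p in [(303,299),(424,294)]: print("outline",onz(V[2][0],np.array(p)*k,.008).round(4))
crop=lambda i,x,y,h=20: cv2.resize(V[i][1][int(y*k)-h:int(y*k)+h,int(x*k)-h:int(x*k)+h],(300,300),interpolation=cv2.INTER_CUBIC)
m=np.vstack([np.hstack([crop(3,451,262),crop(4,556,150)]),np.hstack([crop(3,275,280,40),crop(0,230,243,36)])])
cv2.imwrite("pics/m1.png",m)
E
```

```text
cup rim [ 0.4096 -0.27    0.0697] [0.2, 0.2]
knob [ 0.5835 -0.293   0.0458] [0.3, 0.3]
ring [ 0.5282 -0.0621  0.007 ] [0.4, 0.2, 0.3]
filt rim [0.5656 0.2845 0.0464] [1.1, 1.1]
press disc [0.4193 0.2728 0.0009] [0.3, 0.3]
bowl [0.5408 0.4235 0.0058] [0.3, 0.3]
hend [0.4386 0.4205 0.0017] [0.2, 0.2]
outline [0.5665 0.0557 0.008 ]
outline [0.4622 0.0515 0.008 ]
```

View pics/m1.png

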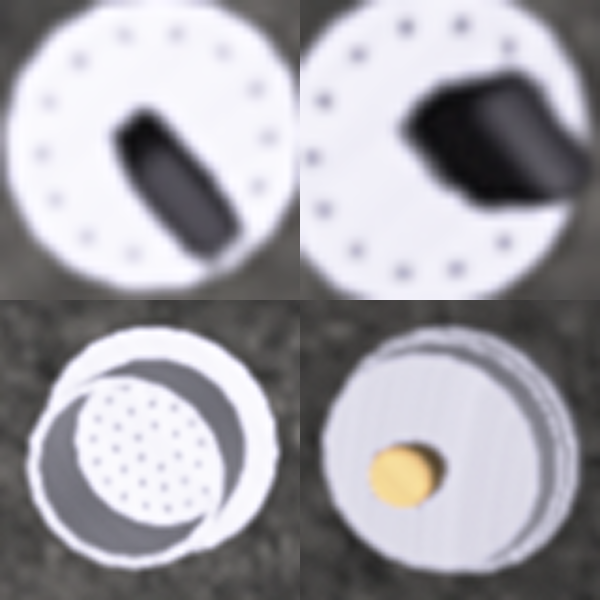

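The crop confirms a grey steel filter with a perforated floor. The press grip runs down-right in the image, about 53° below horizontal. Next: the cup.

```bash
cat >> h.py <<'E'
def pick(x,y,z,a,g,hi=.15):
    q=down(a); fingers.let_go(); r.move_pose([x,y,hi],q); hit=r.servo_line([x,y,z],.12,guard=12); print("down hit",hit,st())
    fingers.close_gripper(g); print("grip",st()); r.servo_line([x,y,max(hi,.15)],.15); print("up",st())
def place(x,y,z,a,hi=.2,v=.06,guard=6,pre=.02):
    r.move_pose([x,y,hi],down(a)); r.servo_line([x,y,z+pre],.12); hit=r.servo_line([x,y,z],v,guard=guard); print("place hit",hit,st())
def leave(hi=.2):
    fingers.let_go(); p=r.get_state()["ee_pos"]; r.servo_line([p[0],p[1],hi],.15); print("left",st())
def shot(name,i):
    import pickle
    r.wait(.2); c=calibration("wrist"); im=capture("wrist")[:,:,::-1]
    pickle.dump((c,im),open(f"{name}.pkl","wb")); cv2.imwrite(f"pics/{name}.png",cv2.resize(im,(800,600),interpolation=cv2.INTER_CUBIC))
E
python3 - <<'E'
from h import *
pick(.4096,-.270,.024,np.pi,40)
place(.5284,-.062,.032,np.pi); 
fingers.let_go(); r.servo_line([.5284,-.062,.15],.15)
r.servo_line([.5284,-.132,.24],.2); shot("w1",0)
E
```

```text
down hit False (9.5, array([ 0.4101, -0.2701,  0.0246]), 0.0857, array([-0.3,  0.2, -0.2]), 0.0)
grip (9.8, array([ 0.4101, -0.2702,  0.025 ]), 0.0591, array([-0.1,  0.5,  6.6]), 41.9)
up (10.8, array([ 0.4087, -0.2697,  0.1489]), 0.0595, array([ 0.5, -0.7, -2.4]), 43.4)
place hit True (13.6, array([ 0.529 , -0.0619,  0.0328]), 0.0595, array([ 0.1, -0.3,  4.6]), 42.6)
```

View pics/w1.png

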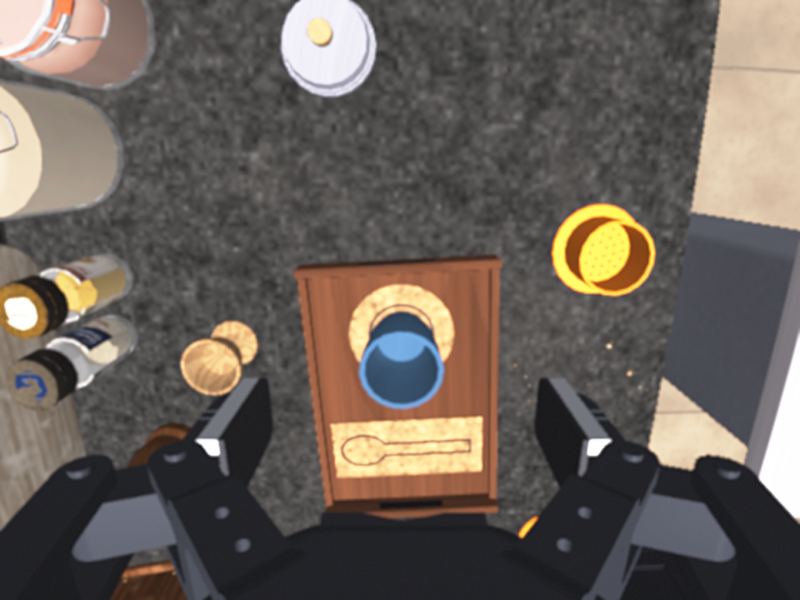

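Cup upright on the ring mat, with its rim centred near (402,368). Next: the filter.

```bash
python3 - <<'E'
from h import *
import pickle
c,im=pickle.load(open("w1.pkl","rb")); X=onz(c,np.array((402,368))*.7,.08); print("cup",X.round(4))
c0=calibration("top")
pick(.5656,.2840,.013,np.pi,40)
print("diff",X[:2]-[.5288,-.062])
x,y=(X[:2]+np.array([.5288,-.062]))/2
place(x,y,.0865,np.pi,hi=.22)
E
```

```text
cup [ 0.5281 -0.0636  0.08  ]
down hit False (18.9, array([0.5662, 0.2844, 0.0139]), 0.0852, array([ 0.4, -0.8,  0.9]), 0.0)
grip (19.3, array([0.5662, 0.2845, 0.0141]), 0.0555, array([-0.6, -0.2,  5.1]), 43.6)
up (20.4, array([0.5648, 0.2835, 0.1486]), 0.0557, array([ 0.5,  0.2, -2. ]), 43.1)
diff [-0.000662   -0.00158031]
place hit True (23.2, array([ 0.5289, -0.0629,  0.088 ]), 0.0559, array([-0.9,  0.6,  4.1]), 43.3)
```

```bash
python3 - <<'E'
from h import *
import pickle
leave(.2); r.servo_line([.5284,-.112,.26],.2); shot("w2",0)
V=pickle.load(open("V.pkl","rb"))
# grip top face ends, raw pixels from crops
e3=[np.array((295,163))+np.array(p)/7.5 for p in [(150,150),(222,240)]]
e4=[np.array((369,85))+np.array(p)/7.5 for p in [(200,95),(268,188)]]
for i,e in ((3,e3),(4,e4)):
    P=[onz(V[i][0],p,.05) for p in e]; d=P[1]-P[0]; print(P[0].round(4),P[1].round(4),np.degrees(np.arctan2(d[1],d[0])),((P[0]+P[1])/2).round(4))
E
```

```text
left (24.5, array([ 0.5274, -0.0628,  0.199 ]), 0.0857, array([ 0.1, -1. , -0. ]), 0.0)
[0.4252 0.2643 0.05  ] [0.4145 0.2775 0.05  ] 129.1483876435504 [0.4198 0.2709 0.05  ]
[0.4254 0.2673 0.05  ] [0.415  0.2792 0.05  ] 131.18276865737622 [0.4202 0.2732 0.05  ]
```

View pics/w2.png

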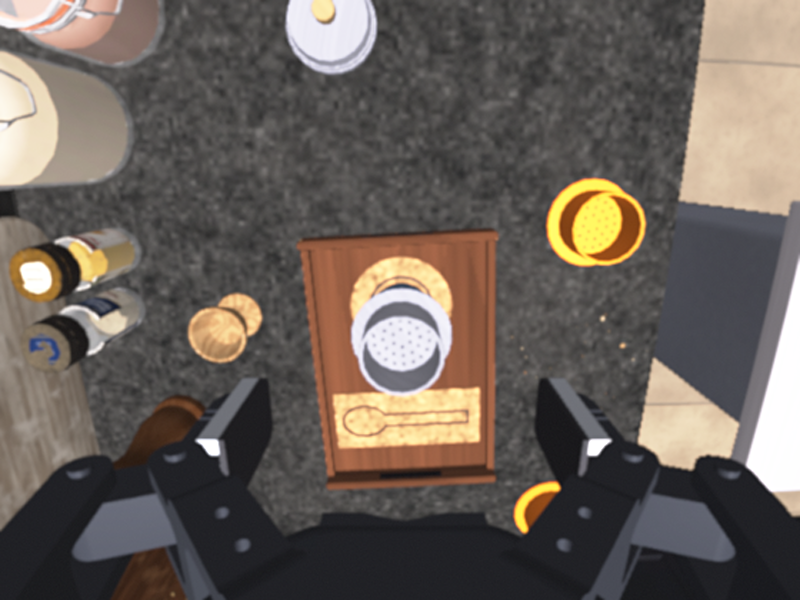

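Filter seated level on the cup, chamber rim centre near (402,350). Next: the press.

```bash
python3 - <<'E'
from h import *
import pickle
c,im=pickle.load(open("w2.pkl","rb")); X=onz(c,np.array((402,350))*.7,.1205); print("filter",X.round(4))
a=np.radians(219.5)
pick(.4197,.2722,.0355,a,40,hi=.17)
r.move_pose([.46,.17,.24],down(a)); 
x,y=(X[:2]+np.array([.5289,-.0629]))/2
place(x,y,.1195,a,hi=.24,v=.04,guard=4,pre=.03)
shot("w3",0)
E
```

```text
filter [ 0.528  -0.0663  0.1205]
down hit False (28.3, array([0.4201, 0.2726, 0.0361]), 0.0854, array([-0.1, -0.4, -0.1]), 0.0)
grip (28.9, array([0.4198, 0.2724, 0.0357]), 0.0089, array([-1. , -0.1,  1.7]), 41.1)
up (30.0, array([0.4191, 0.2717, 0.169 ]), 0.0093, array([ 0.3,  0.6, -1.3]), 40.8)
place hit True (33.1, array([ 0.5283, -0.0646,  0.1204]), 0.0086, array([-1.9,  0.8,  2.9]), 41.4)
```

View pics/w3.png

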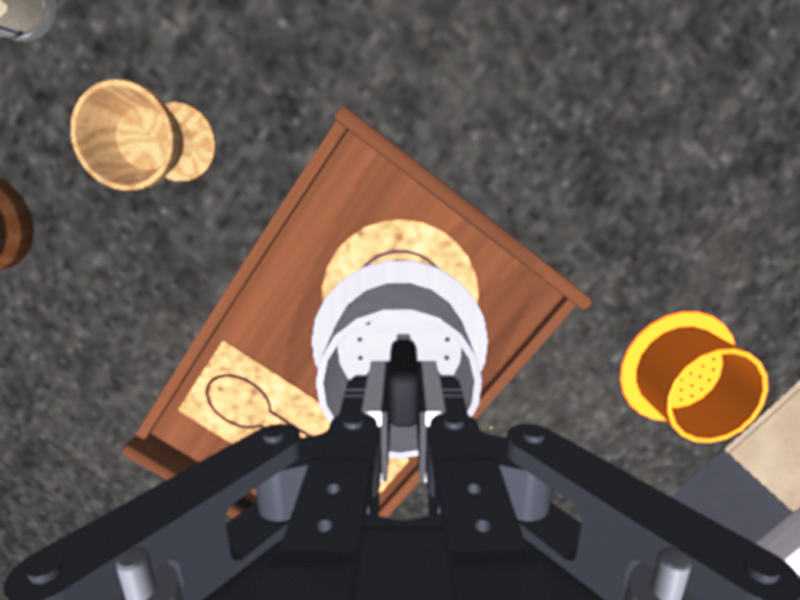

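At z = 0.1204 the press is on the filter floor (expected 0.1202) with the grip between the pads at (403,385). Release, then check.

```bash
python3 - <<'E'
from h import *
leave(.24); r.move_pose([.5284,-.042,.26],down(np.pi)); shot("w4",0)
im=cv2.imread("pics/w4.png"); 
import pickle; c,raw=pickle.load(open("w4.pkl","rb")); p=proj(c,[.5285,-.064,.1205]); print(p)
u,v=p.astype(int); x0,y0=u-50,max(v-50,0); print(x0,y0)
cv2.imwrite("pics/w4c.png",cv2.resize(raw[y0:y0+100,x0:x0+100],(600,600),interpolation=cv2.INTER_CUBIC))
E
```

```text
left (35.1, array([ 0.527 , -0.0645,  0.239 ]), 0.0855, array([ 0.6,  0.5, -0.6]), 0.0)
[281.72391008 175.43234043]
231 125
```

View pics/w4c.png

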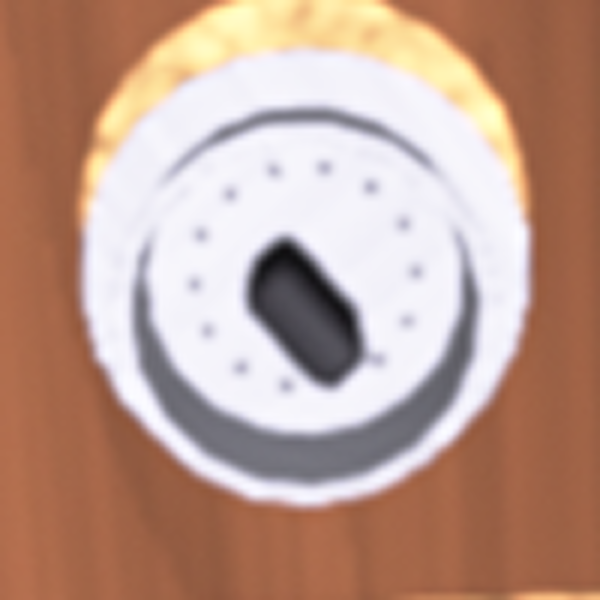

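Press flat in the filter: disc centred, grip at (305,312) in the crop, flange centre about (307,276), mouth centre about (306,296). Next: the lid.

```bash
python3 - <<'E'
from h import *
import pickle
c,raw=pickle.load(open("w4.pkl","rb"))
f=lambda p:np.array((231,125))+np.array(p)/6-.4
A=onz(c,f((307.5,276)),.083);B=onz(c,f((306.5,296)),.1205);print(A.round(4),B.round(4))
x,y=np.mean([A[:2],B[:2],[.5289,-.0629]],0); print(x,y)
pick(.5835,-.293,.0325,np.pi,40,hi=.17)
place(x,y,.1435,np.pi,hi=.25,v=.04,guard=6,pre=.03)
E
```

```text
[ 0.5283 -0.0623  0.083 ] [ 0.5285 -0.0654  0.1205]
0.5285854083843321 -0.06351549555565694
down hit False (38.6, array([ 0.5842, -0.2932,  0.0335]), 0.0859, array([ 0.5, -0.6,  0.4]), 0.0)
grip (39.3, array([ 0.5836, -0.293 ,  0.0327]), 0.0146, array([-0. , -0.4,  1. ]), 39.0)
up (40.4, array([ 0.5827, -0.2927,  0.1687]), 0.0148, array([-0.5, -0.1, -0.2]), 39.0)
place hit True (42.8, array([ 0.5283, -0.0637,  0.1453]), 0.0147, array([-1.8,  0.4,  4.3]), 39.5)
```

Lid stopped at z = 0.1453 against an expected 0.1452, so it is home. Release, then the spoon.

```bash
python3 - <<'E'
from h import *
import pickle
leave(.25)
for n,b,e in (("w1",(363,450),(470,446)),("w2",(364,420),(467,416))):
    c,_=pickle.load(open(n+".pkl","rb")); print(n,onz(c,np.array(b)*.7,.008).round(4),onz(c,np.array(e)*.7,.008).round(4))
a=np.radians(-88.3)
pick(.5028,.4224,.004,a,30,hi=.15)
r.move_pose([.5285,.15,.2],down(np.radians(-87.7))); shot("w5",0)
E
```

```text
left (44.3, array([ 0.5267, -0.0635,  0.2489]), 0.0857, array([-1.1,  1.2, -0. ]), 0.0)
w1 [0.5654 0.056  0.008 ] [0.4628 0.0518 0.008 ]
w2 [0.5652 0.0551 0.008 ] [0.4638 0.0509 0.008 ]
down hit False (47.7, array([0.5033, 0.4229, 0.0049]), 0.0853, array([ 0.4,  1. , -0.4]), 0.0)
grip (48.4, array([0.5028, 0.4223, 0.0041]), 0.0087, array([-0.5,  0.2,  1.4]), 31.2)
up (49.5, array([0.5022, 0.4219, 0.1487]), 0.0086, array([ 0. , -0.3, -0.5]), 31.1)
```

View pics/w5.png

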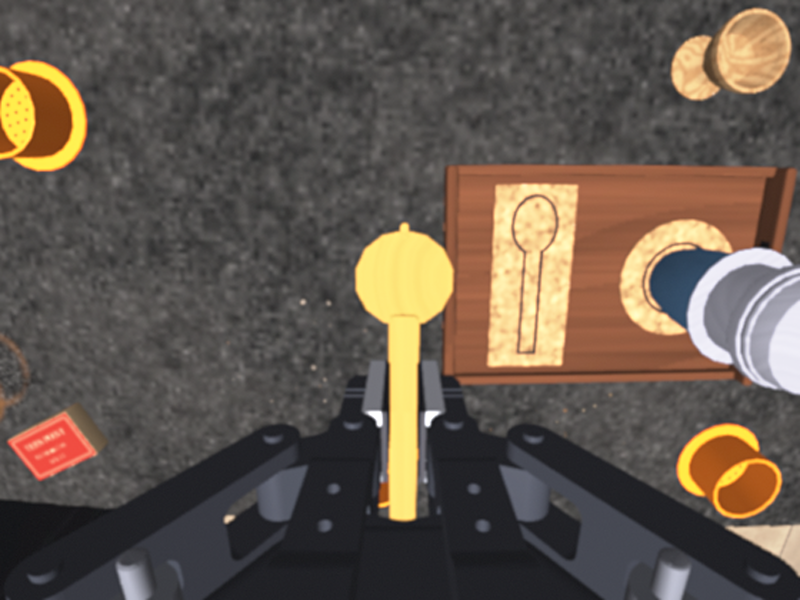

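The spoon is held straight, bowl at (404,278), and the outline is at (535,225)–(527,350). Place it.

```bash
python3 - <<'E'
from h import *
import pickle
place(.5278,.0517,.0125,np.radians(-87.7),hi=.2,v=.03,guard=3)
leave(.2); r.move_pose([.47,.10,.32],down(np.pi)); r.wait(.5); shot("w6",0)
c,_=pickle.load(open("w6.pkl","rb")); print(proj(c,[.5658,.0556,.008])/.7,proj(c,[.463,.0515,.008])/.7,proj(c,[.5285,-.0635,.1625])/.7)
E
```

```text
place hit True (53.5, array([0.5273, 0.0515, 0.012 ]), 0.0088, array([-0.8,  0.2,  4.1]), 31.5)
left (55.7, array([0.526 , 0.0511, 0.199 ]), 0.0856, array([0.9, 0.2, 0.3]), 0.0)
[305.52574184 197.25131375] [409.88693032 192.7170372 ] [304.59690936  10.2677624 ]
```

View pics/w6.png

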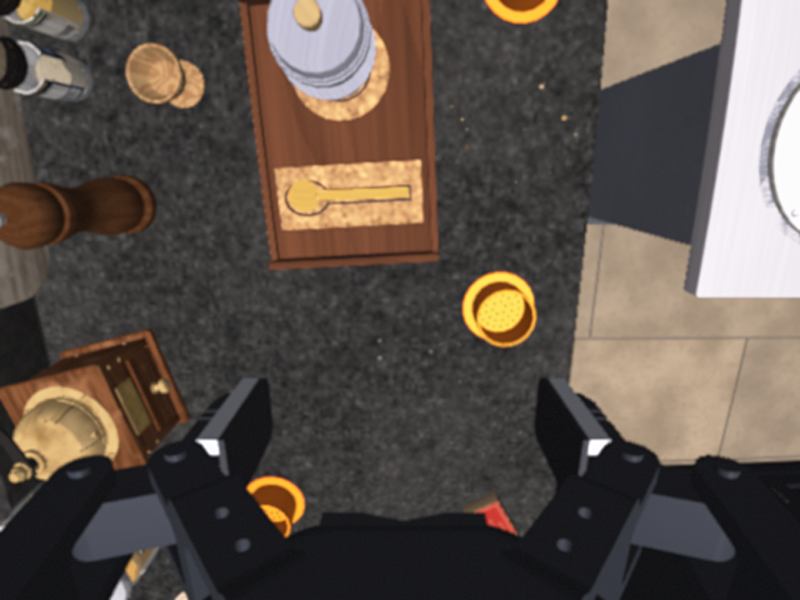

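The spoon lies on its outline, bowl at (305,198) and handle end at (408,192). The stack is upright with the lid on, knob at (307,12) where (305,10) was expected. All released, so I'm handing in.

```bash
python3 -c "
from h import *
print(st()); print(job.hand_in())"
```

```text
(58.0, array([0.47, 0.1 , 0.32]), 0.0855, array([-0. ,  1.1, -0.7]), 0.0)
the job is handed in; nothing more can be done
None
```

I handed the job in at 58 s: the cup stands on the ring mat with filter, press and lid stacked home on it, and the spoon lies on its outline; the tin and egg cup were not touched, and no verdict came back.

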